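# Return four bench tools to their outline tiles

### The job

Tidy the test bench: take the screwdriver, the side cutters, the roll of amber tape and the memory stick one by one and set each down flat on the grey tile that shows its own outline, covering the outline and pointing the same way as it. Set them down, do not drop them, and leave the vial and the cell standing where they are.

Things in the scene. Friction and masses are not known exactly. Their poses are not given: they have to be found in the camera images.
- driver: Small screwdriver with a blue handle and thin steel shaft, 154 mm long, lying flat. Origin: middle of its length, underside; x points from handle to tip, z up. Handle 12 mm wide, 11 mm high, from x = -77 mm to 0; shaft 4 mm thick from 0 to +77 mm. Balance point x = -19 mm: take it there, across the handle. 46 g. It starts on a mouse pad 2 mm thick.
- cutters: Side cutters with green grips, 148 x 44 x 12 mm, lying flat. Origin: middle of its length, underside; x points from the grips to the jaw tips, z up. The grips run from x = -74 mm (40 mm wide) to x = -24 mm (44 mm, widest), then narrow to 18 mm at x = +37 mm and 10 mm at the tips. Rigid. Balance point x = -15 mm; take across both grips at about x = -30 mm. 90 g. Starts on a 2 mm mouse pad.
- tape: Roll of amber film tape lying flat, 64 mm across, 19 mm high, with a hole of about 40 mm (solid to the touch of the fingers: take it across its outside). Origin: centre of its underside, z up. 50 g. Starts on the bare bench.
- stick: Blue memory stick lying flat, 54 x 19 x 8 mm with its metal plug. Origin: middle of its length, underside; x points from the body to the plug, z up. Body 19 mm wide from x = -27 to +10 mm, plug 12 mm wide from there to +27 mm. Take across the body at about x = -7 mm. 12 g. Starts on the bare bench.
- driver_tile: Grey tile, 170 x 84 x 3 mm, fixed flat on the bench. Origin: middle of its short edge nearest the robot, underside; x along its length, away from the robot. In black on it, the silhouette of the screwdriver: handle at the origin end, thin shaft towards +x, 162 mm long. Its middle, where the thing's origin belongs, is on the centre line, 85 mm from the tile's origin along x.
- cutters_tile: Grey tile, 170 x 84 x 3 mm, fixed flat on the bench. Origin: middle of its short edge nearest the robot, underside; x along its length, away from the robot. In black on it, the silhouette of the side cutters: two grips at the origin end, pointed head towards +x, 156 mm long. Its middle, where the thing's origin belongs, is on the centre line, 85 mm from the tile's origin along x.
- tape_tile: Grey tile, 170 x 84 x 3 mm, fixed flat on the bench. Origin: middle of its short edge nearest the robot, underside; x along its length, away from the robot. In black on it, a broad ring, 71 mm outside and 37 mm inside: the outline of the tape roll. Its middle, where the thing's origin belongs, is on the centre line, 85 mm from the tile's origin along x.
- stick_tile: Grey tile, 170 x 84 x 3 mm, fixed flat on the bench. Origin: middle of its short edge nearest the robot, underside; x along its length, away from the robot. In black on it, a short rectangle 42 x 27 mm with a narrower 22 x 19 mm end along +x: the silhouette of the memory stick with its plug. Its middle, where the thing's origin belongs, is on the centre line, 85 mm from the tile's origin along x.
- vial: Bystander: clear glass sample vial with a white screw cap, 26 mm across, 59 mm high, standing loose on the bench. Origin: centre of its underside.
- cell: Bystander: plain green cylindrical cell, 18 mm across, 66 mm high, standing loose on a mouse pad 2 mm thick. Origin: centre of its underside.

How it is judged:
At the end, for the whole second after the job is handed in: All four lie flat and at rest on their own tiles, middles within 12 mm of the outlines' middles along and across; screwdriver, cutters and stick within 0.2 rad of the outline and pointing the same way. Vial and cell stand upright within 20 mm of their start (x of driver in the frame of driver_tile between 0.073 and 0.097 m and y of driver in the frame of driver_tile between -0.012 and 0.012 m and z of driver in the frame of driver_tile below 0.018 m and linear speed of each of driver, cutters, tape, stick below 0.03 m/s and angular speed of each of driver, cutters, tape, stick below 0.4 rad/s and angle between the x axis of driver and the x axis of driver_tile, either way round below 0.2 rad and x of driver_tile in the frame of driver below 0 m and x of cutters in the frame of cutters_tile between 0.073 and 0.097 m and y of cutters in the frame of cutters_tile between -0.012 and 0.012 m and z of cutters in the frame of cutters_tile below 0.018 m and angle between each of cutters, tape, stick's own z axis and vertical below 0.12 rad and angle between the x axis of cutters and the x axis of cutters_tile, either way round below 0.2 rad and x of cutters_tile in the frame of cutters below 0 m and x of tape in the frame of tape_tile between 0.073 and 0.097 m and y of tape in the frame of tape_tile between -0.012 and 0.012 m and z of tape in the frame of tape_tile below 0.018 m and x of stick in the frame of stick_tile between 0.073 and 0.097 m and y of stick in the frame of stick_tile between -0.012 and 0.012 m and z of stick in the frame of stick_tile below 0.018 m and angle between the x axis of stick and the x axis of stick_tile, either way round below 0.2 rad and x of stick_tile in the frame of stick below 0 m and distance of each of vial, cell from where it was at the start of the episode below 0.02 m and angle between each of vial, cell's own z axis and vertical below 0.2 rad); the robot touches nothing.
It fails at once if the standing vial is pushed more than 20 mm or tipped over (distance of vial from where it was at the start of the episode above 0.02 m or angle between vial's own z axis and vertical above 0.5 rad).
It fails at once if the standing cell is pushed more than 20 mm or tipped over (distance of cell from where it was at the start of the episode above 0.02 m or angle between cell's own z axis and vertical above 0.5 rad).
It fails at once if one of the four things is dropped: clear of the fingers with its underside more than 50 mm above the bench ((height (world z) of driver above 0.05 m and contact force between driver and the fingers below 0.02 N) or (height (world z) of cutters above 0.05 m and contact force between cutters and the fingers below 0.02 N) or (height (world z) of tape above 0.05 m and contact force between tape and the fingers below 0.02 N) or (height (world z) of stick above 0.05 m and contact force between stick and the fingers below 0.02 N)).
It also fails if it takes over 106 s, if anything falls off the work surface, if the arm or the gripper's body presses on something with over 40 N, if the wrist force passes 120 N, or if a joint passes its speed limit or range.

### The arm

A 6-joint arm with a two-finger parallel gripper is mounted at the origin on a cart in front of the work surface, level with it; the furniture and walls round the work are solid. World frame = base frame: x ahead of the robot, y to its left, z up, the work surface at z = 0. Lengths are in m, angles in rad, forces in N, time in s.
With the tool pointing down it reaches from about 0.25 to 0.8 m from the base axis. Payload 8.5 kg.
Tool frame: the origin (TCP) lies at the very end of the fingers, on their centre line; the grasp point (between the pads) lies 19 mm behind it; z points along the fingers, y is the line along which they close (so a half turn about z gives the same grasp; the last joint's range is limited). The gripper opens to 85 mm and grips with 20 to 120 N. Pads are 22 mm wide; open, the fingers measure 114 mm over their backs; the gripper's body (76 mm by 85 mm) begins 54 mm behind the grasp point. The pads swing forward as they close: fully open they stand 13 mm farther back than shut.
Start: joints at [1.175, 0.238, -0.013, 1.319, 0, 1.571], TCP at [0.202, 0.484, 0.231] pointing down, gripper open.
Joint ranges: [-2.66, 2.66], [-1.03, 1.9], [-1.14, 1.46], [-1.82, 2.27], [-1.45, 1.34], [-3.14, 3.14]. Speed limits (rad/s): [2.22, 2.22, 2.79, 3.14, 3.14, 3.14].

### API

Orientations are given as a rotation vector (axis times angle).
In Python, from plant import readout, eyes, arm gives the robot as it stands.
- The arm moves only by the shell command python3 -m crank 'ROWS' [FORCE]. ROWS is JSON, a list of rows, each a list of 3 entries, a list of its own where there are three numbers: the shift along the tool's x, y, z in units of 30 mm (1.0 is 30 mm), then the turn, a rotation vector about the tool's x, y, z in units of 5 degrees (1.0 is 5 degrees), then the closure, from -1 (fully open) to 1 (shut). A call has 1 to 12 rows; each row shifts and turns the commanded pose from where the row before left it, along the tool's axes as they then stand; what a row does not reach is not made up. A row lasts 1/12 s, in which the tool goes at most 41.7 mm and 7.16 degrees, less where a joint would pass 70% of its speed; a pose out of reach is approached as far as the arm can. A call is refused whole if a number of a shift passes 1 or a number of a turn 1, either way. A call with a gripper value outside its range is refused whole. The fingers move at their own pace and stop on an object; FORCE is the grip in N (left out, the last holds). Time passes only in rows, so rows that do not move let the fingers close. It gives the time, the measured TCP pose, the force, the opening and the grip force at its end, in the units of the state.
- readout.get_state(): the state, without advancing time (a new reading comes with each control period).
- eyes.read_camera(name): name is "scene" or "top" or "wrist"; returns the picture (400x640x3 uint8, blue, green, red); there is no depth.
- eyes.calibration(name): a dict with "fx", "fy", "cx", "cy" (pixels), "pose" (4x4, takes a point from camera to world coordinates); the wrist camera has in their place "mount" (4x4, takes a point from camera to tool coordinates, whose origin is the TCP and whose axes are the flange's). Camera axes: x right, y down, z forward; pixel columns grow to the right and rows downward; lengths in m; the calibration is good to about 2 mm. A picture is of the moment at which its call begins: read the wrist's pose just before it. calibration takes no time and is no camera call.
- arm.sign_off(): hands the job in; it is judged then, once.
The state is a dict: "time_s": time; "q": joint angles; "qvel": joint speeds; "effort": joint torques, N m; "eef_pos": TCP position; "tcp_rot": TCP orientation; "wrist_force": force on the tool from outside, world axes, zero at the start; "moment": the same for the moment, N m; "finger_gap": finger opening in m; "grip_force": force on a finger pad.
Only numpy, scipy, OpenCV 4.12 (cv2) and the standard library are available. Lean on these libraries where they do the work, as an engineer would, in place of code of your own. Each camera call takes 0.05 s, during which the arm holds its last target. There are 200 camera calls.

## Working session

There is one attempt and no reset: what is moved stays moved. The work goes in short steps, Python scripts to look and compute and a shell command to move; the robot and the scene stay as the last step left them, time stands still between calls to the robot, and variables do not carry over. Pictures are saved under pics/ and viewed, at most 14 in all, crops included, and the job is handed in when it is done.

```bash
ls; mkdir -p pics; python3 - <<'E'
from plant import readout, eyes, arm
import cv2,json
s=readout.get_state();print(s)
for n in ("scene","top","wrist"):
    cv2.imwrite(f"pics/{n}0.png",eyes.read_camera(n));print(n,eyes.calibration(n))
E
```

```text
pics
{'time_s': 0.0, 'q': array([ 1.17499636e+00,  2.38798037e-01, -1.42532450e-02,  1.31916277e+00,
       -3.14395572e-06,  1.57081911e+00]), 'qvel': array([ 0.00016545,  0.00193077, -0.00011872, -0.00021868,  0.00082502,
        0.00038322]), 'effort': array([-2.51423917e-03, -5.38783622e+01,  3.46436548e+01,  1.84160174e-02,
       -1.40968045e-04, -6.29873668e-06]), 'eef_pos': array([0.20225923, 0.48404363, 0.23066894]), 'tcp_rot': array([-6.17651587e-01, -3.07999583e+00,  2.18427343e-03]), 'wrist_force': array([-0.07140722,  0.15048624,  0.1404557 ]), 'moment': array([ 0.04514775,  0.00933059, -0.03906929]), 'grip_force': 0.0, 'finger_gap': 0.08542798001487041}
scene {'fx': 415.4192145738419, 'fy': 415.4192145738419, 'cx': 320.1572573040564, 'cy': 202.19813233036513, 'pose': array([[ 0.51297087, -0.52694906,  0.67763233, -0.1086743 ],
       [-0.85827292, -0.32874893,  0.39407073, -0.37371746],
       [ 0.0151157 , -0.78374028, -0.62090473,  0.63258601],
       [ 0.        ,  0.        ,  0.        ,  1.        ]])}
top {'fx': 488.25714218029333, 'fy': 488.25714218029333, 'cx':
[... 153 characters left out ...]
5173e-01,  2.52519216e-02, -3.44807811e-03,
         1.21653311e-02],
       [ 1.37419048e-03, -8.16891014e-02, -9.96656913e-01,
         1.41259197e+00],
       [ 0.00000000e+00,  0.00000000e+00,  0.00000000e+00,
         1.00000000e+00]])}
wrist {'fx': 294.1541067555705, 'fy': 294.1541067555705, 'cx': 322.0670745529702, 'cy': 196.33351699611035, 'mount': array([[-1.77998267e-04, -9.55734083e-01, -2.94231763e-01,
         7.53157327e-02],
       [ 9.99998894e-01, -6.04586984e-04,  1.35888224e-03,
         1.43889250e-03],
       [-1.47661876e-03, -2.94231196e-01,  9.55733134e-01,
        -1.42537644e-01],
       [ 0.00000000e+00,  0.00000000e+00,  0.00000000e+00,
         1.00000000e+00]])}
```

View pics/top0.png

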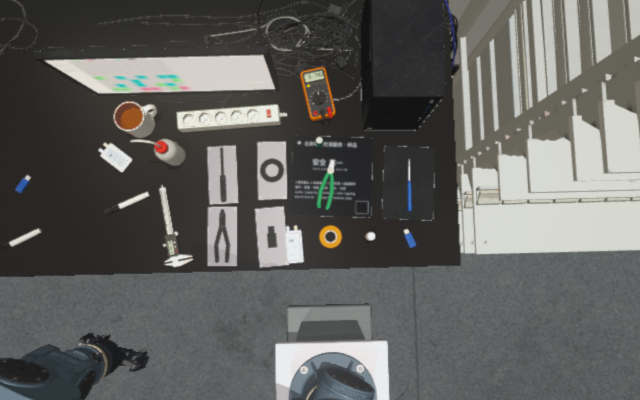

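View pics/scene0.png

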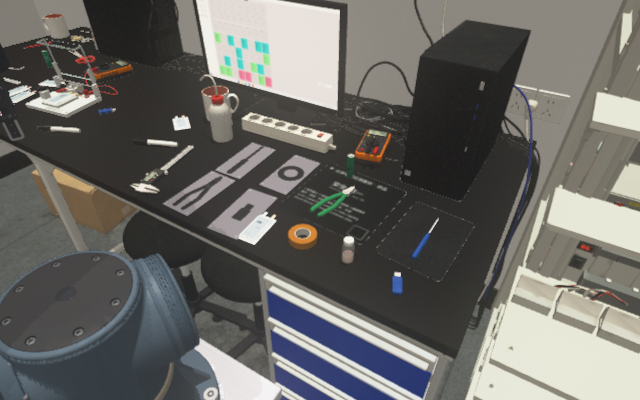

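Top view: tiles at about (222,175) driver, (271,170) tape, (222,235) cutters and (271,237) stick, with a white gadget at (295,245) beside the stick tile. The tape is at (331,237), the vial at (370,236), the stick at (409,238), the cutters at (327,185), the cell at (319,140) and the driver at (409,185). I'll write the helpers and get coarse positions.

```bash
cat > h.py <<'E'
from plant import readout, eyes, arm
import cv2, numpy as np
from scipy.spatial.transform import Rotation as R
def pose():
    s=readout.get_state(); T=np.eye(4); T[:3,:3]=R.from_rotvec(s["tcp_rot"]).as_matrix(); T[:3,3]=s["eef_pos"]; return T
def shot(name):
    c=eyes.calibration(name); T=pose()@c["mount"] if name=="wrist" else c["pose"]
    return eyes.read_camera(name),(c["fx"],c["fy"],c["cx"],c["cy"],T)
def ray(cam,p):
    p=np.atleast_2d(np.float64(p)); fx,fy,cx,cy,T=cam
    d=np.c_[(p[:,0]-cx)/fx,(p[:,1]-cy)/fy,np.ones(len(p))]@T[:3,:3].T
    return T[:3,3],d
def plane(cam,p,z):
    o,d=ray(cam,p); return o+d*((z-o[2])/d[:,2])[:,None]
def tri(c1,p1,c2,p2):
    (o1,d1),(o2,d2)=ray(c1,p1),ray(c2,p2); out=[]
    for a,b in zip(d1,d2):
        t=np.linalg.lstsq(np.c_[a,-b],o2-o1,rcond=None)[0]; out.append((o1+a*t[0]+o2+b*t[1])/2)
    return np.array(out)
def yaw():
    x=pose()[:3,0]; return np.degrees(np.arctan2(x[1],x[0]))
def go(target,yawdeg=None):
    "shift in tool units from here to target TCP, turn about tool z in units of 5 deg"
    T=pose(); d=T[:3,:3].T@(np.array(target)-T[:3,3])/0.03
    print("shift",d.round(2), "" if yawdeg is None else "turn z %.2f"%(-((yawdeg-yaw()+90)%180-90)/5))
E
python3 - <<'E'
from h import *
c=eyes.calibration("top"); cam=(c["fx"],c["fy"],c["cx"],c["cy"],c["pose"])
for n,p in dict(dt=(222,175),tt=(271,170),ct=(222,235),st=(271,237),gad=(295,245),tape=(331,237),vial=(370,236),stick=(409,238),cut=(327,185),cell=(319,140),driver=(409,185)).items(): print(n,plane(cam,p,0.01)[0].round(3))
E
python3 -m crank '[[[0,0,0],[0,0,-1],-1],[[0,0,0],[0,0,-1],-1],[[0,0,0],[0,0,-1],-1],[[0,0,0],[0,0,-1],-1],[[0,0,0],[0,0,-0.55],-1]]'; python3 -c "
from h import *
print(yaw());go([.42,.2,.2])"
```

```text
dt [0.631 0.301 0.01 ]
tt [0.642 0.159 0.01 ]
ct [0.458 0.303 0.01 ]
st [0.448 0.162 0.01 ]
gad [0.424 0.094 0.01 ]
tape [ 0.444 -0.01   0.01 ]
vial [ 0.444 -0.121  0.01 ]
stick [ 0.435 -0.233  0.01 ]
cut [ 0.594 -0.002  0.01 ]
cell [0.727 0.018 0.01 ]
driver [ 0.588 -0.239  0.01 ]
time_s: 0.57
eef_pos: [0.2023, 0.4842, 0.231]
tcp_rot: [0.01, -3.141, 0.001]
wrist_force: [0.1, 0.5, -0.3]
finger_gap: 0.0852
grip_force: 0.0
-179.65120402029913
shift [-7.2  -9.52  1.04]
```

```bash
python3 -m crank '[[[-0.9,-1,0.13],[0,0,0],-1],[[-0.9,-1,0.13],[0,0,0],-1],[[-0.9,-1,0.13],[0,0,0],-1],[[-0.9,-1,0.13],[0,0,0],-1],[[-0.9,-1,0.13],[0,0,0],-1],[[-0.9,-1,0.13],[0,0,0],-1],[[-0.9,-1,0.13],[0,0,0],-1],[[-0.9,-1,0.13],[0,0,0],-1],[[0,0,0],[0,0,0],-1],[[0,0,0],[0,0,0],-1],[[0,0,0],[0,0,0],-1]]' && python3 -c "
from h import *
im,cam=shot('wrist');cv2.imwrite('pics/wA.png',im);np.save('wA.npy',cam[4])"
python3 -m crank '[[[0,-1,0],[0,0,0],-1],[[0,-1,0],[0,0,0],-1],[[0,-1,0],[0,0,0],-1],[[0,-1,0],[0,0,0],-1],[[0,-1,0],[0,0,0],-1],[[0,-1,0],[0,0,0],-1],[[0,0,0],[0,0,0],-1],[[0,0,0],[0,0,0],-1],[[0,0,0],[0,0,0],-1]]' && python3 -c "
from h import *
im,cam=shot('wrist');cv2.imwrite('pics/wB.png',im);np.save('wB.npy',cam[4])"
python3 -m crank '[[[0,-1,0],[0,0,0],-1],[[0,-1,0],[0,0,0],-1],[[0,-1,0],[0,0,0],-1],[[0,-1,0],[0,0,0],-1],[[0,-1,0],[0,0,0],-1],[[0,-1,0],[0,0,0],-1],[[0,0,0],[0,0,0],-1],[[0,0,0],[0,0,0],-1],[[0,0,0],[0,0,0],-1]]' && python3 -c "
from h import *
im,cam=shot('wrist');cv2.imwrite('pics/wC.png',im);np.save('wC.npy',cam[4])"
python3 -m crank '[[[0,-1,0],[0,0,0],-1],[[0,-1,0],[0,0,0],-1],[[0,-1,0],[0,0,0],-1],[[0,0,0],[0,0,0],-1],[[0,0,0],[0,0,0],-1],[[0,0,0],[0,0,0],-1]]' && python3 -c "
from h import *
im,cam=shot('wrist');cv2.imwrite('pics/wD.png',im);np.save('wD.npy',cam[4])"
```

```text
time_s: 1.48
eef_pos: [0.4185, 0.2445, 0.1999]
tcp_rot: [0.0, -3.141, 0.0]
wrist_force: [-0.6, 0.9, -0.1]
finger_gap: 0.0852
grip_force: 0.0
time_s: 2.28
eef_pos: [0.4188, 0.0658, 0.2003]
tcp_rot: [-0.004, 3.141, 0.001]
wrist_force: [-0.5, 0.4, -0.1]
finger_gap: 0.0851
grip_force: 0.0
time_s: 3.08
eef_pos: [0.4194, -0.1142, 0.2]
tcp_rot: [0.004, -3.141, -0.001]
wrist_force: [0.4, 0.0, -0.3]
finger_gap: 0.0854
grip_force: 0.0
time_s: 3.63
eef_pos: [0.4194, -0.2041, 0.2]
tcp_rot: [0.004, -3.141, -0.001]
wrist_force: [0.6, -0.2, 0.3]
finger_gap: 0.0855
grip_force: 0.0
```

View pics/wA.png

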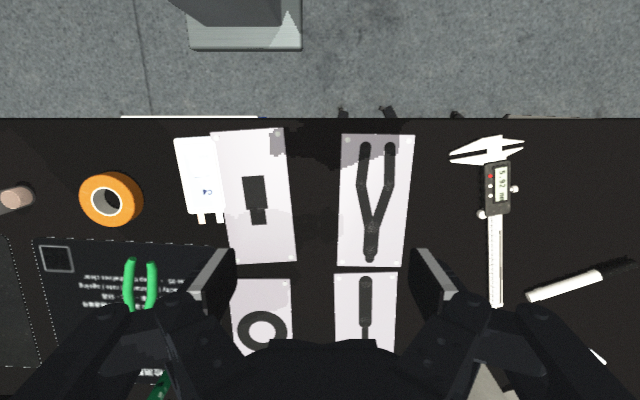

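View pics/wC.png

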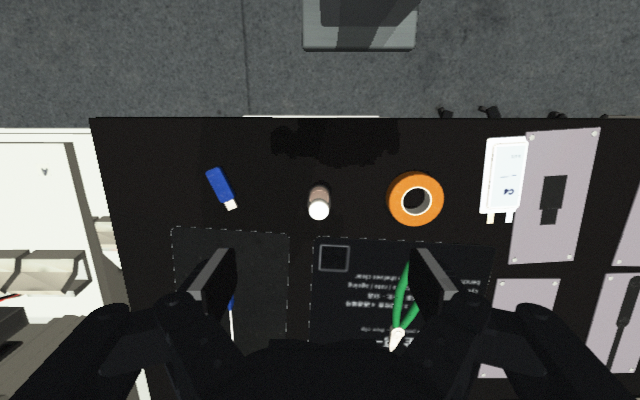

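Picture A shows the stick tile around (255,200), the cutters tile (375,200) and the tape (110,198). Picture C shows the stick (221,188), the vial (319,205), the tape (416,199) and part of the cutters; the fingers hide everything beyond. The far row needs views from farther out.

```bash
python3 -m crank '[[[-1,0,0],[0,0,0],-1],[[-1,0,0],[0,0,0],-1],[[-1,0,0],[0,0,0],-1],[[-1,0,0],[0,0,0],-1],[[-1,0,0],[0,0,0],-1],[[-1,0,0],[0,0,0],-1],[[0,0,0],[0,0,0],-1],[[0,0,0],[0,0,0],-1],[[0,0,0],[0,0,0],-1]]' && python3 -c "
from h import *
im,cam=shot('wrist');cv2.imwrite('pics/wE.png',im);np.save('wE.npy',cam[4])"
python3 -m crank '[[[0,1,0],[0,0,0],-1],[[0,1,0],[0,0,0],-1],[[0,1,0],[0,0,0],-1],[[0,1,0],[0,0,0],-1],[[0,1,0],[0,0,0],-1],[[0,0,0],[0,0,0],-1],[[0,0,0],[0,0,0],-1],[[0,0,0],[0,0,0],-1]]' && python3 -c "
from h import *
im,cam=shot('wrist');cv2.imwrite('pics/wF.png',im);np.save('wF.npy',cam[4])"
python3 -m crank '[[[0,1,0],[0,0,0],-1],[[0,1,0],[0,0,0],-1],[[0,1,0],[0,0,0],-1],[[0,1,0],[0,0,0],-1],[[0,1,0],[0,0,0],-1],[[0,0,0],[0,0,0],-1],[[0,0,0],[0,0,0],-1],[[0,0,0],[0,0,0],-1]]' && python3 -c "
from h import *
im,cam=shot('wrist');cv2.imwrite('pics/wG.png',im);np.save('wG.npy',cam[4])"
python3 -m crank '[[[0,1,0],[0,0,0],-1],[[0,1,0],[0,0,0],-1],[[0,1,0],[0,0,0],-1],[[0,1,0],[0,0,0],-1],[[0,1,0],[0,0,0],-1],[[0,0,0],[0,0,0],-1],[[0,0,0],[0,0,0],-1],[[0,0,0],[0,0,0],-1]]' && python3 -c "
from h import *
im,cam=shot('wrist');cv2.imwrite('pics/wH.png',im);np.save('wH.npy',cam[4])"
python3 -c "
import cv2,numpy as np
v=[cv2.resize(cv2.imread('pics/w%s.png'%k),(400,250)) for k in 'EFGH']
cv2.imwrite('pics/EFGH.png',np.vstack([np.hstack(v[:2]),np.hstack(v[2:])]))"
```

```text
time_s: 4.43
eef_pos: [0.5988, -0.2036, 0.1998]
tcp_rot: [0.005, -3.14, -0.001]
wrist_force: [-0.5, 0.3, 0.3]
finger_gap: 0.0856
grip_force: 0.0
time_s: 5.15
eef_pos: [0.5985, -0.0554, 0.2007]
tcp_rot: [-0.003, 3.141, -0.001]
wrist_force: [0.0, -0.3, 0.2]
finger_gap: 0.0857
grip_force: 0.0
time_s: 5.87
eef_pos: [0.5989, 0.0937, 0.2]
tcp_rot: [0.001, -3.141, 0.001]
wrist_force: [-0.5, -0.5, 0.1]
finger_gap: 0.0855
grip_force: 0.0
time_s: 6.58
eef_pos: [0.5989, 0.2435, 0.2]
tcp_rot: [0.0, -3.141, 0.001]
wrist_force: [1.0, -0.5, -0.8]
finger_gap: 0.0854
grip_force: 0.0
```

View pics/EFGH.png

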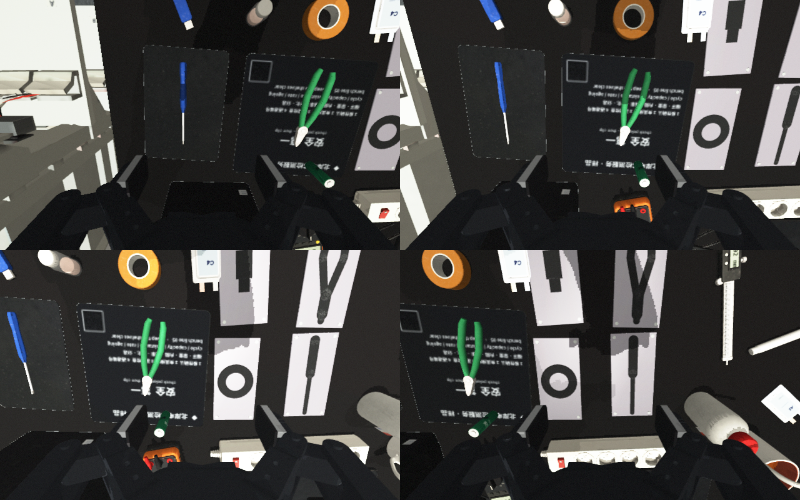

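E–H show the driver, cutters, cell, tape and all four outlines clearly. Next I'll segment them and triangulate.

```bash
cat > meas.py <<'E'
from h import *
c=eyes.calibration("wrist")
def load(k): return cv2.imread(f"pics/w{k}.png"),(c["fx"],c["fy"],c["cx"],c["cy"],np.load(f"w{k}.npy"))
def blobs(mask,amin):
    cs,_=cv2.findContours(mask.astype(np.uint8)*255,cv2.RETR_EXTERNAL,cv2.CHAIN_APPROX_NONE)
    return [q[:,0,:] for q in cs if cv2.contourArea(q)>amin]
def objmask(im):
    h,s,v=cv2.split(cv2.cvtColor(im,cv2.COLOR_BGR2HSV))
    return dict(blue=(h>100)&(h<128)&(s>130)&(v>60),green=(h>60)&(h<88)&(s>120)&(v>70),orange=(h>8)&(h<25)&(s>130)&(v>100))
def holes(im):
    m=(im.min(2)>75).astype(np.uint8)*255
    cs,hi=cv2.findContours(m,cv2.RETR_CCOMP,cv2.CHAIN_APPROX_NONE)
    return [q[:,0,:] for q,hh in zip(cs,hi[0]) if hh[3]>=0 and cv2.contourArea(q)>300]
def rect(cam,q,z):
    w=plane(cam,q,z)[:,:2].astype(np.float32); (x,y),(a,b),_=r=cv2.minAreaRect(w); B=cv2.boxPoints(r)
    e=max([B[1]-B[0],B[2]-B[1]],key=np.linalg.norm); ang=np.degrees(np.arctan2(e[1],e[0]))%180
    return np.round([x,y,max(a,b),min(a,b)],4),round(float(ang),1)
def cen(q): M=cv2.moments(q.reshape(-1,1,2)); return np.array([M["m10"]/M["m00"],M["m01"]/M["m00"]])
E
python3 - <<'E'
from meas import *
for k in "ABCDEFGH":
    im,cam=load(k)
    for q in holes(im):
        if q[:,1].max()<330: print(k,"hole",cen(q).round(1),*rect(cam,q,.003))
    for n,m in objmask(im).items():
        for q in blobs(m,150):
            if q[:,1].max()<330 and (q[:,0].min()>1): print(k,n,cen(q).round(1),*rect(cam,q,dict(blue=.008,green=.012,orange=.019)[n]))
E
```

```text
A hole [ 56.3 258.1] [ 0.532  -0.0963  0.0354  0.0352] 176.6
A hole [373.6 195.6] [0.4596 0.3098 0.1557 0.0466] 1.9
A hole [255.1 197.8] [0.4534 0.1655 0.063  0.0273] 3.6
A hole [248.5  49.9] [0.288  0.1679 0.1172 0.0066] 91.4
A green [150.9 284.7] [0.5672 0.0243 0.0752 0.015 ] 167.6
A green [128.6 283. ] [ 0.5644 -0.0043  0.0835  0.0159] 168.4
A orange [107.8 198.7] [ 0.4468 -0.0021  0.0685  0.0643] 169.4
B hole [262. 198.] [ 0.4515 -0.0048  0.03    0.0253] 32.8
B hole [527. 190.] [0.4355 0.3096 0.1033 0.046 ] 1.8
B hole [516.3 161.7] [0.4066 0.2944 0.049  0.0133] 174.9
B hole [402.8 197.3] [0.4534 0.166  0.0629 0.0266] 4.1
B hole [309.   49.6] [0.2881 0.0464 0.1151 0.0048] 90.1
B blue [ 88.9 277.1] [ 0.5616 -0.235   0.0913  0.0156] 178.9
B blue [ 68.1 183.5] [ 0.4326 -0.2301  0.0418  0.0254] 21.2
B green [274.6 291.8] [0.5802 0.0052 0.1085 0.0437] 166.7
B orange [261.3 198.5] [ 0.4474 -0.0027  0.0672  0.0638] 160.9
C hole [414.  198.3] [ 0.4514 -0.0009  0.0276  0.0266] 4.8
C hole [551.6 197.7] [0.4538 0.166  0.0641 0.0281] 3.9
C hole [428.1  57.8] [0.2961 0.0016 0.0689 0.0309] 7.2

[... 1445 characters left out ...]
hole [149.  112.8] [ 0.5321 -0.0967  0.0348  0.0342] 86.7
G hole [518.3  87.6] [0.504  0.3078 0.0306 0.0192] 179.6
G hole [526.2  42.8] [0.4652 0.3069 0.0615 0.0445] 175.7
G hole [224.   27.8] [ 0.4482 -0.0053  0.0274  0.0272] 0.0
G blue [ 27.2 137.2] [ 0.5618 -0.2348  0.089   0.017 ] 178.4
G green [243.  155.5] [0.5818 0.0059 0.1076 0.0432] 168.8
G orange [222.6  29. ] [ 0.4554 -0.002   0.0658  0.0552] 90.0
H hole [253.9 209.8] [0.6472 0.1615 0.0706 0.0701] 133.6
H hole [372.2 187.4] [0.6377 0.3067 0.1636 0.0185] 2.5
H hole [75.1 28. ] [ 0.4483 -0.0081  0.0228  0.0216] 120.2
H green [110.7 156. ] [0.5828 0.0062 0.1072 0.044 ] 167.0
H orange [68.9 28. ] [ 0.4545 -0.0025  0.0637  0.0533] 90.0
```

```bash
python3 - <<'E'
from meas import *
def full(im,col,thr):
    m=(objmask(im)[col]|(im.min(2)>thr)).astype(np.uint8)*255
    return m
res={}
for name,col,views,amin,z,near in (("driver","blue","DEF",100,.008,(.59,-.235)),("cutters","green","EFGH",300,.012,(.6,0)),("stick","blue","BCDF",100,.008,(.435,-.231))):
    for k in views:
        im,cam=load(k); m=full(im,col,90)
        m=cv2.morphologyEx(m,cv2.MORPH_CLOSE,np.ones((3,3),np.uint8))
        for q in blobs(m>0,amin):
            r,a=rect(cam,q,z)
            if np.hypot(*(r[:2]-near))<.03 and q[:,1].max()<340 and q[:,1].min()>1:
                w=plane(cam,q,z); e1,e2=q[np.argmin(w[:,0])],q[np.argmax(w[:,0])]
                print(name,k,r,a,"ends",w[:,:2].min(0).round(4),w[:,:2].max(0).round(4),q[:,1].max()); res[name,k]=(cam,cen(q),e1,e2)
def T(n,a,b):
    A,B=res[n,a],res[n,b]; print(n,a,b,[tri(A[0],A[i],B[0],B[i])[0].round(4) for i in (1,2,3)])
for n,p in (("driver","EF"),("cutters","EG"),("cutters","FH"),("stick","BD"),("stick","CD")):
    try:T(n,*p)
    except KeyError as e:print(e)
for n,(a,b),z,pick in (("tape","CD",.01,(.449,-.004)),):
    qs=[]
    for k in (a,b):
        im,cam=load(k); q=max(blobs(objmask(im)["orange"],500),key=len); qs.append((cam,cen(q)))
    print(n,tri(qs[0][0],qs[0][1],qs[1][0],qs[1][1]))
for n,(a,b),near in (("st","AC",(.4534,.166)),("dt","GH",(.638,.306)),("tt","FH",(.647,.162)),("ct","AA",(.4596,.31))):
    qs=[]
    for k in (a,b):
        im,cam=load(k)
        q=min(holes(im),key=lambda q:np.hypot(*(rect(cam,q,.003)[0][:2]-near))); qs.append((cam,cen(q)))
    if a!=b: print(n,tri(qs[0][0],qs[0][1],qs[1][0],qs[1][1]).round(4))
E
```

```text
driver D [ 0.586  -0.2357  0.1378  0.012 ] 178.9 ends [ 0.5172 -0.2419] [ 0.6549 -0.2284] 338
driver E [ 0.5938 -0.2359  0.1534  0.0126] 178.8 ends [ 0.5171 -0.2419] [ 0.6705 -0.228 ] 230
driver F [ 0.5942 -0.2355  0.1539  0.0131] 178.6 ends [ 0.5173 -0.2415] [ 0.671  -0.2273] 230
cutters E [ 0.5974 -0.0042  0.1441  0.0781] 142.7 ends [ 0.5268 -0.0394] [0.6735 0.0592] 234
cutters F [ 0.5913 -0.0017  0.1574  0.1084] 131.2 ends [ 0.5273 -0.047 ] [0.673  0.0925] 233
cutters G [0.5915 0.015  0.1587 0.1285] 114.0 ends [ 0.5266 -0.073 ] [0.673  0.0965] 233
cutters H [0.6003 0.0056 0.1453 0.0842] 179.9 ends [ 0.5276 -0.0366] [0.6729 0.0477] 233
stick B [ 0.4383 -0.2279  0.054   0.0254] 21.2 ends [ 0.4114 -0.2482] [ 0.4653 -0.2108] 210
stick C [ 0.4389 -0.2306  0.0537  0.0202] 21.4 ends [ 0.4125 -0.2484] [ 0.4652 -0.2155] 210
stick D [ 0.4389 -0.2309  0.0537  0.0198] 21.9 ends [ 0.4123 -0.2487] [ 0.465  -0.2153] 210
driver E F [array([ 0.5703, -0.2354,  0.0071]), array([ 0.5172, -0.2325,  0.0056]), array([ 0.6704, -0.2385,  0.0088])]
cutters E G [array([0.5908, 0.003 , 0.0106]), array([0.5267, 0.0035, 0.0108]), array([ 0.6743, -0.0155,  0.0096])]
cutters F H [array([0.5914, 0.0039, 0.0118]), array([0.5275, 0.0037, 0.0103]), array([ 0.6744, -0.0165,  0.0089])]
stick B D [array([ 0.4376, -0.2321,  0.0042]), array([ 0.4133, -0.2328,  0.0007]), array([ 0.4655, -0.2263,  0.0071])]
stick C D [array([ 0.437 , -0.2318,  0.0069]), array([ 0.4131, -0.2325,  0.0044]), array([ 0.4658, -0.2264,  0.0061])]
tape [[ 0.4484584  -0.00381783  0.01880561]]
st [[0.4502 0.1655 0.0033]]
dt [[0.618  0.3052 0.003 ]]
tt [[0.646  0.1617 0.0033]]
```

Measured poses, with two-view heights agreeing with the text:

| Thing | x, y (m) | Yaw |
|---|---|---|
| tape | .4485, -.004 | – |
| cutters | .602, .001 | -12.5° |
| driver | .594, -.2356 | -1.2° |
| stick | .439, -.2307 | 21.6° |

Outline middles:

| Tile | x, y (m) | Yaw |
|---|---|---|
| tape tile | .647, .1617 | – |
| cutters tile | .4596, .3098 | 1.9° |
| driver tile | .638, .3065 | 2.2° |
| stick tile | .4536, .166 | 3.9° |

Tape first.

```bash
python3 -m crank '[[[0.557,-0.917,0.3],[0,0,0],-1],[[0.557,-0.917,0.3],[0,0,0],-1],[[0.557,-0.917,0.3],[0,0,0],-1],[[0.557,-0.917,0.3],[0,0,0],-1],[[0.557,-0.917,0.4],[0,0,0],-1],[[0.557,-0.917,0.4],[0,0,0],-1],[[0.557,-0.917,0.4],[0,0,0],-1],[[0.557,-0.917,0.4],[0,0,0],-1],[[0.557,-0.917,0.4],[0,0,0],-1],[[0,0,0],[0,0,0],-1],[[0,0,0],[0,0,0],-1],[[0,0,0],[0,0,0],-1]]'; python3 -c "
from h import *
print(yaw());go([.4485,-.004,.001],180)"
```

```text
time_s: 7.63
eef_pos: [0.449, -0.0039, 0.1047]
tcp_rot: [0.002, 3.14, 0.0]
wrist_force: [0.6, 0.8, 1.2]
finger_gap: 0.0851
grip_force: 0.0
179.9316118443788
shift [ 0.02 -0.    3.46] turn z -0.01
```

```bash
python3 -m crank '[[[0,0,0.8],[0,0,0],-1],[[0,0,0.9],[0,0,0],-1],[[0,0,0.8],[0,0,0],-1],[[0,0,0.5],[0,0,0],-1],[[0,0,0.3],[0,0,0],-1],[[0,0,0.16],[0,0,0],-1],[[0,0,0],[0,0,0],-1],[[0,0,0],[0,0,0],-1]]' 30; python3 -m crank '[[[0,0,0],[0,0,0],1],[[0,0,0],[0,0,0],1],[[0,0,0],[0,0,0],1],[[0,0,0],[0,0,0],1],[[0,0,0],[0,0,0],1],[[0,0,0],[0,0,0],1],[[0,0,0],[0,0,0],1]]' 30
```

```text
time_s: 8.3
eef_pos: [0.4494, -0.0027, 0.0009]
tcp_rot: [-0.002, 3.141, -0.0]
wrist_force: [-0.1, -0.5, -0.4]
finger_gap: 0.0855
grip_force: 0.0
time_s: 8.88
eef_pos: [0.4494, -0.0029, 0.0015]
tcp_rot: [-0.002, 3.139, 0.0]
wrist_force: [-1.9, 0.7, 8.8]
finger_gap: 0.0617
grip_force: 30.6
```

```bash
python3 -m crank '[[[0,0,-0.3],[0,0,0],1],[[0,0,-0.7],[0,0,0],1],[[0,0,-1],[0,0,0],1],[[-0.3,0.2,-1],[0,0,0],1],[[-0.9,0.75,-0.3],[0,0,0],1],[[-0.95,0.8,0],[0,0,0],1],[[-0.95,0.8,0],[0,0,0],1],[[-0.95,0.8,0],[0,0,0],1],[[-0.95,0.8,0],[0,0,0],1],[[-0.95,0.8,0],[0,0,0],1],[[-0.67,0.54,0],[0,0,0],1],[[0,0,0],[0,0,0],1]]';python3 -m crank '[[[0,0,0],[0,0,0],1],[[0,0,0],[0,0,0],1]]'; python3 -c "
from h import *
go([.648,.1617,.0045],180)"
```

```text
time_s: 9.88
eef_pos: [0.6505, 0.1654, 0.0995]
tcp_rot: [-0.006, 3.139, 0.002]
wrist_force: [-1.3, -0.9, -0.8]
finger_gap: 0.0615
grip_force: 33.4
time_s: 10.05
eef_pos: [0.6463, 0.1618, 0.0995]
tcp_rot: [0.002, -3.141, 0.001]
wrist_force: [0.0, 0.1, 0.3]
finger_gap: 0.0614
grip_force: 33.4
shift [-0.06 -0.    3.17] turn z 0.02
```

```bash
python3 -m crank '[[[-0.06,0,0.6],[0,0,0],1],[[0,0,0.8],[0,0,0],1],[[0,0,0.7],[0,0,0],1],[[0,0,0.5],[0,0,0],1],[[0,0,0.3],[0,0,0],1],[[0,0,0.15],[0,0,0],1],[[0,0,0.06],[0,0,0],1],[[0,0,0.05],[0,0,0],1],[[0,0,0],[0,0,0],1],[[0,0,0],[0,0,0],1]]'
```

```text
time_s: 10.88
eef_pos: [0.6493, 0.1621, 0.0054]
tcp_rot: [-0.002, 3.14, 0.0]
wrist_force: [1.6, 0.1, -0.6]
finger_gap: 0.0617
grip_force: 33.4
```

```bash
python3 -m crank '[[[0,0,0.03],[0,0,0],1],[[0,0,0.02],[0,0,0],1],[[0,0,0],[0,0,0],1]]'; python3 -m crank '[[[0,0,0],[0,0,0],-0.8],[[0,0,0],[0,0,0],-1],[[0,0,0],[0,0,0],-1],[[0,0,0],[0,0,0],-1],[[0,0,0],[0,0,0],-1],[[0,0,-0.3],[0,0,0],-1],[[0,0,-0.6],[0,0,0],-1],[[0,0,-1],[0,0,0],-1],[[0,0,-1],[0,0,0],-1],[[0,0,-0.6],[0,0,0],-1],[[0,0,0],[0,0,0],-1]]';python3 -c "
from h import *
print(yaw());go([.5727,.007,.1],167.5)"
```

```text
time_s: 11.13
eef_pos: [0.6494, 0.1622, 0.0047]
tcp_rot: [-0.002, 3.14, 0.0]
wrist_force: [-2.2, -0.6, 9.1]
finger_gap: 0.0612
grip_force: 34.2
time_s: 12.05
eef_pos: [0.6512, 0.1626, 0.1135]
tcp_rot: [-0.002, 3.134, 0.003]
wrist_force: [0.7, 0.6, 0.3]
finger_gap: 0.0856
grip_force: 0.0
-179.92703748536022
shift [ 2.63 -5.19  0.42] turn z 2.51
```

```bash
python3 -m crank '[[[0.438,-0.865,0.07],[0,0,0],-1],[[0.438,-0.865,0.07],[0,0,0],-1],[[0.438,-0.865,0.07],[0,0,0],-1],[[0.438,-0.865,0.07],[0,0,0],-1],[[0.438,-0.865,0.07],[0,0,0],-1],[[0.438,-0.865,0.07],[0,0,0],-1],[[0,0,0],[0,0,1],-1],[[0,0,0],[0,0,1],-1],[[0,0,0],[0,0,0.5],-1],[[0,0,0],[0,0,0],-1],[[0,0,0],[0,0,0],-1],[[0,0,0],[0,0,0],-1]]'; python3 -c "
from h import *
im,cam=shot('wrist');cv2.imwrite('pics/w1.png',im);np.save('w1.npy',cam[4])
print(yaw());go([.5727,.007,.003],167.5)
from meas import *
for q in blobs(objmask(im)['green'],300): print(cen(q),*rect(cam,q,.012))"
```

```text
time_s: 13.05
eef_pos: [0.5701, 0.0063, 0.0953]
tcp_rot: [-0.337, -3.123, 0.0]
wrist_force: [-0.4, 1.0, 0.3]
finger_gap: 0.0854
grip_force: 0.0
167.66090842065276
shift [-0.08  0.04  3.08] turn z 0.03
[321.27549997 210.2857369 ] [0.5819 0.005  0.1075 0.0434] 167.7
```

View pics/w1.png

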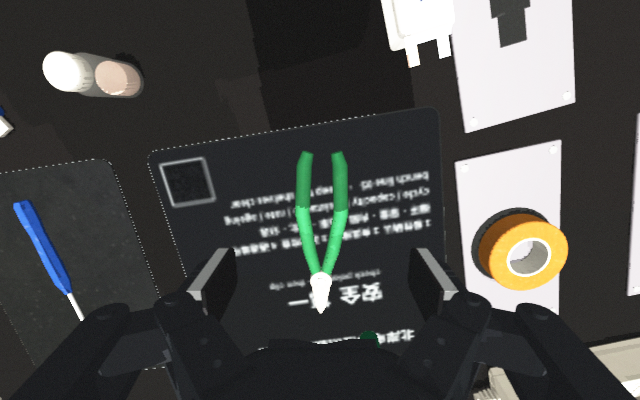

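Cutters are squarely between the fingers at (321,210) with the axis at 167.7°. The tape is standing on its tile at (527,252), shifted in the picture by its height. Now descending and gripping.

```bash
python3 -m crank '[[[-0.08,0.04,0.7],[0,0,0],-1],[[0,0,0.8],[0,0,0],-1],[[0,0,0.7],[0,0,0],-1],[[0,0,0.5],[0,0,0],-1],[[0,0,0.25],[0,0,0],-1],[[0,0,0.1],[0,0,0],-1],[[0,0,0],[0,0,0],-1],[[0,0,0],[0,0,0],-1]]' 40; python3 -m crank '[[[0,0,0],[0,0,0],1],[[0,0,0],[0,0,0],1],[[0,0,0],[0,0,0],1],[[0,0,0],[0,0,0],1],[[0,0,0],[0,0,0],1],[[0,0,0],[0,0,0],1],[[0,0,0],[0,0,0],1],[[0,0,0],[0,0,0],1],[[0,0,0],[0,0,0],1]]' 40; python3 -c "
from h import *
print(yaw())"
```

```text
time_s: 13.77
eef_pos: [0.5734, 0.0069, 0.0046]
tcp_rot: [0.339, 3.122, -0.0]
wrist_force: [-0.7, 0.3, 0.1]
finger_gap: 0.0856
grip_force: 0.0
time_s: 14.52
eef_pos: [0.5732, 0.0069, 0.0049]
tcp_rot: [0.34, 3.122, 0.0]
wrist_force: [-1.9, 0.9, 7.7]
finger_gap: 0.0417
grip_force: 39.6
167.57256711875215
```

```bash
python3 -m crank '[[[0,0,-0.3],[0,0,0],1],[[0,0,-0.7],[0,0,0],1],[[0,0,-1],[0,0,0],1],[[0,0,-1],[0,0,-0.87],1],[[0,0,-0.4],[0,0,-1],1],[[0,0,0],[0,0,-1],1],[[0,0,0],[0,0,0],1],[[0,0,0],[0,0,0],1]]'; python3 -c "
from h import *
print(yaw());go([.4302,.3088,.1],181.9)"
```

```text
time_s: 15.18
eef_pos: [0.5726, 0.0069, 0.1062]
tcp_rot: [-0.048, 3.141, -0.0]
wrist_force: [-0.5, -0.7, -0.6]
finger_gap: 0.0416
grip_force: 40.8
-178.23221216988244
shift [ 4.43 10.21  0.21] turn z -0.03
```

```bash
python3 -m crank '[[[0.2,0.45,0],[0,0,0],1],[[0.4,0.9,0],[0,0,0],1],[[0.4,0.93,0.02],[0,0,0],1],[[0.4,0.93,0.02],[0,0,0],1],[[0.4,0.93,0.02],[0,0,0],1],[[0.4,0.93,0.02],[0,0,0],1],[[0.4,0.93,0.02],[0,0,0],1],[[0.4,0.93,0.02],[0,0,0],1],[[0.4,0.93,0.02],[0,0,0],1],[[0.4,0.93,0.02],[0,0,0],1],[[0.4,0.93,0.02],[0,0,0],1],[[0.23,0.49,0.03],[0,0,0],1]]'; python3 -m crank '[[[0,0,0],[0,0,0],1],[[0,0,0],[0,0,0],1],[[0,0,0],[0,0,0],1]]'; python3 -c "
from h import *
print(yaw());go([.4302,.3088,.006],181.9)"
```

```text
time_s: 16.18
eef_pos: [0.4274, 0.3111, 0.099]
tcp_rot: [0.052, -3.14, -0.0]
wrist_force: [0.4, -0.6, -0.8]
finger_gap: 0.0413
grip_force: 40.8
time_s: 16.43
eef_pos: [0.4292, 0.3081, 0.0992]
tcp_rot: [0.051, -3.14, 0.002]
wrist_force: [0.2, 0.4, -0.7]
finger_gap: 0.0415
grip_force: 40.8
-178.12511520413113
shift [-0.04  0.03  3.11] turn z -0.01
```

```bash
python3 -m crank '[[[-0.04,0.03,0.6],[0,0,0],1],[[0,0,0.8],[0,0,0],1],[[0,0,0.7],[0,0,0],1],[[0,0,0.5],[0,0,0],1],[[0,0,0.3],[0,0,0],1],[[0,0,0.15],[0,0,0],1],[[0,0,0.04],[0,0,0],1],[[0,0,0],[0,0,0],1],[[0,0,0],[0,0,0],1],[[0,0,0],[0,0,0],1]]'
```

```text
time_s: 17.27
eef_pos: [0.4314, 0.3098, 0.0078]
tcp_rot: [-0.052, 3.14, 0.001]
wrist_force: [-0.2, -0.1, -1.1]
finger_gap: 0.0415
grip_force: 40.8
```

```bash
python3 -m crank '[[[0,0,0.03],[0,0,0],1],[[0,0,0.03],[0,0,0],1],[[0,0,0.02],[0,0,0],1],[[0,0,0],[0,0,0],1]]'
```

```text
time_s: 17.6
eef_pos: [0.4311, 0.3098, 0.0055]
tcp_rot: [-0.053, 3.14, 0.001]
wrist_force: [-2.0, -1.7, 10.0]
finger_gap: 0.0413
grip_force: 41.8
```

```bash
python3 -m crank '[[[0,0,0],[0,0,0],-0.3],[[0,0,0],[0,0,0],-0.6],[[0,0,0],[0,0,0],-0.6],[[0,0,0],[0,0,0],-0.6],[[0,0,-0.3],[0,0,0],-0.6],[[0,0,-0.7],[0,0,0],-0.6],[[0,0,-1],[0,0,0],-0.6],[[0,0,-1],[0,0,0],-0.6],[[0,0,-0.5],[0,0,0.6],-0.6],[[0,0,0],[0,0,0],-0.6],[[0,0,0],[0,0,0],-0.6]]'; python3 -c "
from h import *
im,cam=shot('wrist');cv2.imwrite('pics/w2.png',im);np.save('w2.npy',cam[4])
print(yaw());go([.575,-.2352,.1],178.8)
from meas import *
for q in blobs(objmask(im)['green'],300): print(cen(q),*rect(cam,q,.015))"
```

```text
time_s: 18.52
eef_pos: [0.4313, 0.3099, 0.1106]
tcp_rot: [0.028, 3.14, 0.002]
wrist_force: [-0.1, -0.7, -0.4]
finger_gap: 0.0686
grip_force: 0.0
178.98138396240986
shift [ -5.13 -18.06   0.32] turn z 0.04
[321.54559401 201.67648503] [0.4398 0.3111 0.1065 0.0419] 0.3
```

View pics/w2.png

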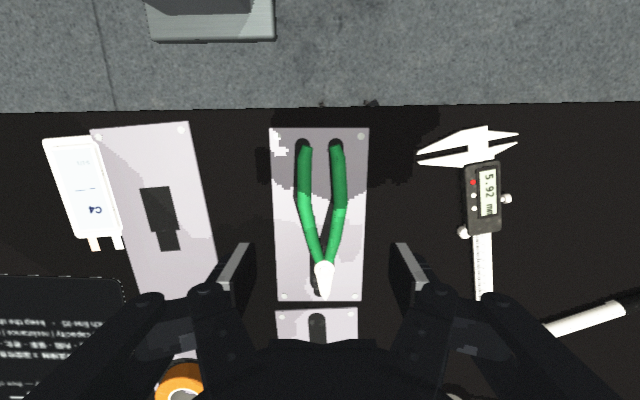

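Cutters lie on their outline (centre px (321,202), origin about .460,.311, yaw about 0–2°). Next, the driver.

```bash
python3 -m crank '[[[-0.27,-0.95,0.017],[0,0,0],0],[[-0.27,-0.95,0.017],[0,0,0],0],[[-0.27,-0.95,0.017],[0,0,0],0],[[-0.27,-0.95,0.017],[0,0,0],0],[[-0.27,-0.95,0.017],[0,0,0],0],[[-0.27,-0.95,0.017],[0,0,0],0],[[-0.27,-0.95,0.017],[0,0,0],0],[[-0.27,-0.95,0.017],[0,0,0],0],[[-0.27,-0.95,0.017],[0,0,0],0],[[-0.27,-0.95,0.017],[0,0,0],0]]' && python3 -m crank '[[[-0.27,-0.95,0.017],[0,0,0],0],[[-0.27,-0.95,0.017],[0,0,0],0],[[-0.27,-0.95,0.017],[0,0,0],0],[[-0.27,-0.95,0.017],[0,0,0],0],[[-0.27,-0.95,0.017],[0,0,0],0],[[-0.27,-0.95,0.017],[0,0,0],0],[[-0.27,-0.95,0.017],[0,0,0],0],[[-0.27,-0.95,0.017],[0,0,0],0],[[-0.27,-0.95,0.017],[0,0,0],0],[[0,0,0],[0,0,0],0],[[0,0,0],[0,0,0],0],[[0,0,0],[0,0,0],0]]'; python3 -c "
from meas import *
im,cam=shot('wrist')
print(yaw());go([.575,-.2352,.0045],178.8)
for q in blobs(objmask(im)['blue'],200): print(cen(q),*rect(cam,q,.010))"
```

```text
time_s: 19.4
eef_pos: [0.5056, 0.0215, 0.103]
tcp_rot: [-0.028, -3.139, 0.0]
wrist_force: [1.6, -0.1, 0.0]
finger_gap: 0.0425
grip_force: 0.0
time_s: 20.4
eef_pos: [0.5735, -0.2343, 0.0984]
tcp_rot: [-0.03, -3.139, -0.002]
wrist_force: [-1.3, -0.4, -0.3]
finger_gap: 0.0429
grip_force: 0.0
178.96306549962523
shift [-0.05 -0.05  3.14] turn z 0.03
[318.46549192 182.32932853] [ 0.5616 -0.2354  0.0891  0.0118] 178.4
[320.18689876  19.03802107] [ 0.4398 -0.2313  0.0299  0.019 ] 21.7
```

```bash
python3 -m crank '[[[-0.05,-0.05,0.7],[0,0,0.03],0],[[0,0,0.8],[0,0,0],0],[[0,0,0.7],[0,0,0],0],[[0,0,0.5],[0,0,0],0],[[0,0,0.3],[0,0,0],0],[[0,0,0.11],[0,0,0],0],[[0,0,0],[0,0,0],0],[[0,0,0],[0,0,0],0]]' 40; python3 -m crank '[[[0,0,0],[0,0,0],1],[[0,0,0],[0,0,0],1],[[0,0,0],[0,0,0],1],[[0,0,0],[0,0,0],1],[[0,0,0],[0,0,0],1],[[0,0,0],[0,0,0],1],[[0,0,0],[0,0,0],1]]' 40; python3 -c "
from h import *
print(yaw())"
```

```text
time_s: 21.12
eef_pos: [0.5764, -0.2361, 0.0073]
tcp_rot: [0.033, 3.141, -0.001]
wrist_force: [0.7, 0.8, -0.1]
finger_gap: 0.0429
grip_force: 0.0
time_s: 21.7
eef_pos: [0.5765, -0.2366, 0.0075]
tcp_rot: [0.034, 3.14, -0.001]
wrist_force: [-0.5, 0.1, 6.4]
finger_gap: 0.009
grip_force: 39.3
178.7645566620743
```

```bash
python3 -m crank '[[[0,0,0],[0,0,0],0.5],[[0,0,0],[0,0,0],0.5],[[0,0,0],[0,0,0],0.5],[[0,0,0.1],[0,0,0],0.5],[[0,0,0],[0,0,0],0.5],[[0,0,0],[0,0,0],1],[[0,0,0],[0,0,0],1],[[0,0,0],[0,0,0],1],[[0,0,0],[0,0,0],1],[[0,0,0],[0,0,0],1]]' 40; python3 -m crank '[[[0,0,-0.3],[0,0,0],1],[[0,0,-0.7],[0,0,0],1],[[0,0,-1],[0,0,0],1],[[0,0,-1],[0,0,0],1],[[0,0,-0.4],[0,0,0],1],[[0,0,0],[0,0,0],1],[[0,0,0],[0,0,0],1]]';  python3 -c "
from meas import *
im,cam=shot('wrist');cv2.imwrite('pics/w3.png',im)
for q in blobs(objmask(im)['blue'],200): print(cen(q),*rect(cam,q,pose()[2,3]+.005))
print(yaw());go([.638-.018,.3065,.1],182.2)"
```

```text
time_s: 22.53
eef_pos: [0.576, -0.2363, 0.0035]
tcp_rot: [-0.034, -3.141, 0.0]
wrist_force: [1.2, 0.5, -0.0]
finger_gap: 0.0094
grip_force: 39.0
time_s: 23.12
eef_pos: [0.5764, -0.2365, 0.1065]
tcp_rot: [0.034, 3.14, -0.001]
wrist_force: [0.7, 0.3, -1.3]
finger_gap: 0.0097
grip_force: 39.0
[322.03874234 216.44252598] [ 0.5635 -0.2343  0.0913  0.0116] 179.5
[323.27961924  17.60394357] [ 0.466  -0.232   0.0167  0.011 ] 22.0
178.77189371239982
shift [-1.09 18.12  0.18] turn z -0.69
```

View pics/w3.png

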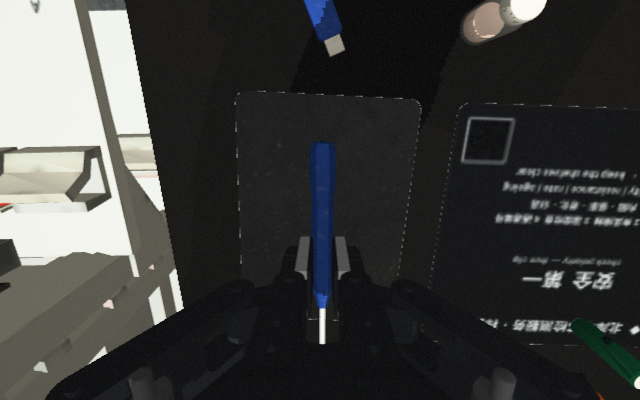

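Driver is held level in the pads (handle px (322,216)), aligned with the tool. Carrying it to its tile.

```bash
python3 -m crank '[[[-0.03,0.5,0],[0,0,0],1],[[-0.06,0.9,0],[0,0,0],1],[[-0.06,1,0],[0,0,0],1],[[-0.06,1,0],[0,0,0],1],[[-0.06,1,0],[0,0,0],1],[[-0.06,1,0],[0,0,0],1],[[-0.06,1,0],[0,0,0],1],[[-0.06,1,0],[0,0,0],1],[[-0.06,1,0],[0,0,0],1],[[-0.06,1,0],[0,0,0],1]]' && python3 -m crank '[[[-0.06,1,0],[0,0,0],1],[[-0.06,1,0],[0,0,0],1],[[-0.06,1,0],[0,0,0],1],[[-0.06,1,0],[0,0,0],1],[[-0.06,1,0],[0,0,0],1],[[-0.06,1,0],[0,0,0],1],[[-0.05,1,0.05],[0,0,0],1],[[-0.05,0.9,0.05],[0,0,0],1],[[0,0.6,0.05],[0,0,0],1],[[0,0.22,0],[0,0,-0.69],1],[[0,0,0],[0,0,0],1],[[0,0,0],[0,0,0],1]]'; python3 -m crank '[[[0,0,0],[0,0,0],1],[[0,0,0],[0,0,0],1]]'; python3 -c "
from h import *
print(yaw());go([.6202,.3063,.006],182.2)"
```

```text
time_s: 24.0
eef_pos: [0.5978, 0.0473, 0.104]
tcp_rot: [-0.033, -3.139, 0.0]
wrist_force: [0.4, 0.5, -1.7]
finger_gap: 0.0099
grip_force: 39.0
time_s: 25.0
eef_pos: [0.6177, 0.3065, 0.0999]
tcp_rot: [0.06, -3.139, 0.002]
wrist_force: [-0.5, 1.1, 0.3]
finger_gap: 0.0095
grip_force: 39.1
time_s: 25.17
eef_pos: [0.6185, 0.3054, 0.1009]
tcp_rot: [0.057, -3.141, 0.001]
wrist_force: [0.3, -1.7, -0.8]
finger_gap: 0.0097
grip_force: 39.1
-177.90705132413808
shift [-0.06  0.03  3.16] turn z -0.02
```

```bash
python3 -m crank '[[[-0.06,0.03,0.6],[0,0,0],1],[[0,0,0.8],[0,0,0],1],[[0,0,0.7],[0,0,0],1],[[0,0,0.5],[0,0,0],1],[[0,0,0.3],[0,0,0],1],[[0,0,0.15],[0,0,0],1],[[0,0,0.08],[0,0,0],1],[[0,0,0],[0,0,0],1],[[0,0,0],[0,0,0],1],[[0,0,0],[0,0,0],1]]'
```

```text
time_s: 26.0
eef_pos: [0.6209, 0.3077, 0.0082]
tcp_rot: [-0.061, 3.14, 0.001]
wrist_force: [0.2, -0.3, 0.3]
finger_gap: 0.0093
grip_force: 39.1
```

```bash
python3 -m crank '[[[0,0,0.04],[0,0,0],1],[[0,0,0.04],[0,0,0],1],[[0,0,0.02],[0,0,0],1],[[0,0,0],[0,0,0],1]]'
```

```text
time_s: 26.33
eef_pos: [0.6202, 0.3074, 0.004]
tcp_rot: [0.061, -3.141, 0.0]
wrist_force: [-0.7, 0.1, 1.4]
finger_gap: 0.0094
grip_force: 39.1
```

```bash
python3 -m crank '[[[0,0,0.01],[0,0,0],1],[[0,0,0],[0,0,0],0.7],[[0,0,0],[0,0,0],0.3],[[0,0,0],[0,0,0],0],[[0,0,0],[0,0,0],0],[[0,0,-0.3],[0,0,0],0],[[0,0,-0.7],[0,0,0],0],[[0,0,-1],[0,0,0],0],[[0,0,-1],[0,0,0],0],[[0,0,-0.5],[0,0,0],0],[[0,0,0],[0,0,0],0],[[0,0,0],[0,0,0],0]]'; python3 -c "
from meas import *
im,cam=shot('wrist');cv2.imwrite('pics/w4.png',im)
for q in blobs(objmask(im)['blue'],200): print(cen(q),*rect(cam,q,.011))
print(yaw());go([.4324,-.2333,.1],180)"
```

```text
time_s: 27.33
eef_pos: [0.6209, 0.3077, 0.1104]
tcp_rot: [-0.061, 3.139, 0.002]
wrist_force: [-0.4, -0.6, -0.6]
finger_gap: 0.0426
grip_force: 0.0
[321.19206023 173.7982204 ] [0.606  0.3083 0.0893 0.0115] 2.6
-177.77819840081986
shift [  6.95 -17.77   0.3 ] turn z 0.44
```

```bash
python3 -m crank '[[[0.386,-0.987,0.016],[0,0,0],0],[[0.386,-0.987,0.016],[0,0,0],0],[[0.386,-0.987,0.016],[0,0,0],0],[[0.386,-0.987,0.016],[0,0,0],0],[[0.386,-0.987,0.016],[0,0,0],0],[[0.386,-0.987,0.016],[0,0,0],0],[[0.386,-0.987,0.016],[0,0,0],0],[[0.386,-0.987,0.016],[0,0,0],0],[[0.386,-0.987,0.016],[0,0,0],0]]' && python3 -m crank '[[[0.386,-0.987,0.016],[0,0,0],0],[[0.386,-0.987,0.016],[0,0,0],0],[[0.386,-0.987,0.016],[0,0,0],0],[[0.386,-0.987,0.016],[0,0,0],0],[[0.386,-0.987,0.016],[0,0,0],0],[[0.386,-0.987,0.016],[0,0,0],0],[[0.386,-0.987,0.016],[0,0,0],0],[[0.386,-0.987,0.016],[0,0,0],0],[[0.386,-0.987,0.016],[0,0,0],0],[[0,0,0],[0,0,-0.95],0],[[0,0,0],[0,0,-1],0],[[0,0,0],[0,0,-1],0]]'; python3 -m crank '[[[0,0,0],[0,0,-0.93],0],[[0,0,0],[0,0,0],0],[[0,0,0],[0,0,0],0],[[0,0,0],[0,0,0],0]]'; python3 -c "
from meas import *
im,cam=shot('wrist');cv2.imwrite('pics/w5.png',im)
print(yaw());go([.4324,-.2333,.0025],201.6)
for q in blobs(objmask(im)['blue'],200): print(cen(q),*rect(cam,q,.008))"
```

```text
time_s: 28.13
eef_pos: [0.5247, 0.0358, 0.1032]
tcp_rot: [0.061, -3.139, 0.0]
wrist_force: [0.4, -0.6, 0.7]
finger_gap: 0.0426
grip_force: 0.0
time_s: 29.13
eef_pos: [0.4314, -0.2335, 0.0989]
tcp_rot: [0.467, -3.105, -0.002]
wrist_force: [0.1, 0.1, -0.4]
finger_gap: 0.0425
grip_force: 0.0
time_s: 29.47
eef_pos: [0.4323, -0.2329, 0.0996]
tcp_rot: [0.585, -3.086, -0.001]
wrist_force: [-0.1, -0.1, -0.1]
finger_gap: 0.0426
grip_force: 0.0
-158.4931128836284
shift [ 0.   -0.01  3.24] turn z -0.02
[319.09514403 198.81958848] [ 0.4335 -0.2336  0.0421  0.0188] 21.4
```

View pics/w5.png

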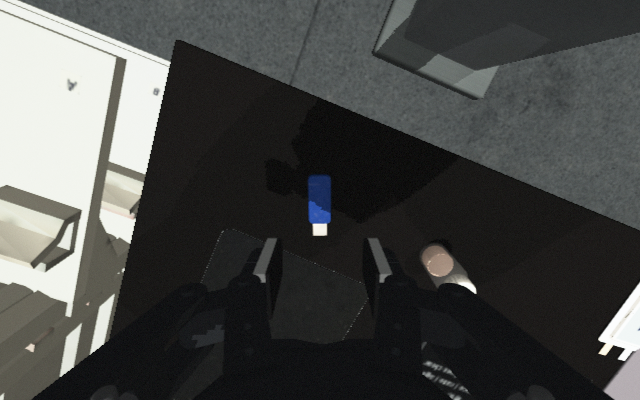

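The stick (px (319,199)) is squarely in line with the fingers, and the vial at (440,262) is well clear. Descending.

```bash
python3 -m crank '[[[0,0,0.7],[0,0,0],0],[[0,0,0.8],[0,0,0],0],[[0,0,0.7],[0,0,0],0],[[0,0,0.5],[0,0,0],0],[[0,0,0.3],[0,0,0],0],[[0,0,0.15],[0,0,0],0],[[0,0,0.08],[0,0,0],0],[[0,0,0],[0,0,0],0],[[0,0,0],[0,0,0],0]]' 30
```

```text
time_s: 30.27
eef_pos: [0.4332, -0.2335, 0.0039]
tcp_rot: [-0.589, 3.085, -0.001]
wrist_force: [-0.0, 0.4, -0.2]
finger_gap: 0.0423
grip_force: 0.0
```

```bash
python3 -m crank '[[[0,0,0.05],[0,0,0],0.3],[[0,0,0],[0,0,0],1],[[0,0,0],[0,0,0],1],[[0,0,0],[0,0,0],1],[[0,0,0],[0,0,0],1],[[0,0,0],[0,0,0],1],[[0,0,0],[0,0,0],1]]' 30;  python3 -m crank '[[[0,0,-0.3],[0,0,0],1],[[0,0,-0.7],[0,0,0],1],[[0,0,-1],[0,0,1],1],[[0,0,-1],[0,0,1],1],[[0,0,-0.3],[0,0,1],1],[[0,0,0],[0,0,0.53],1],[[0,0,0],[0,0,0],1],[[0,0,0],[0,0,0],1]]';python3 -c "
from meas import *
im,cam=shot('wrist');cv2.imwrite('pics/w6.png',im[50:350,150:490])
for q in blobs(objmask(im)['blue'],200): print(cen(q),*rect(cam,q,pose()[2,3]+.005))
print(yaw());go([.4536-.007,.166,.1],183.9)"
```

```text
time_s: 30.85
eef_pos: [0.4331, -0.2334, 0.0024]
tcp_rot: [-0.589, 3.085, -0.001]
wrist_force: [-1.0, 0.7, 5.6]
finger_gap: 0.0178
grip_force: 30.8
time_s: 31.52
eef_pos: [0.4325, -0.2331, 0.1011]
tcp_rot: [-0.112, 3.14, -0.0]
wrist_force: [-0.6, -0.2, 0.2]
finger_gap: 0.0178
grip_force: 30.1
[322.1762326  252.49393129] [ 0.4322 -0.2316  0.043   0.0185] 4.0
-175.92133812299136
shift [-1.42 13.23  0.03] turn z 0.04
```

View pics/w6.png

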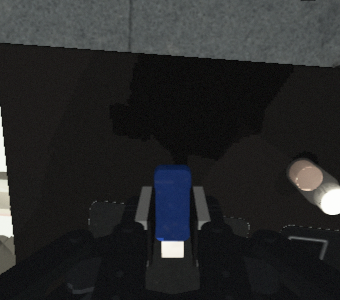

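Stick is held straight between the pads (crop px (173,205)). Carrying it over.

```bash
python3 -m crank '[[[-0.05,0.5,0],[0,0,0],1],[[-0.1,0.95,0],[0,0,0],1],[[-0.11,1,0],[0,0,0],1],[[-0.11,1,0],[0,0,0],1],[[-0.11,1,0],[0,0,0],1],[[-0.11,1,0],[0,0,0],1],[[-0.11,1,0],[0,0,0],1],[[-0.11,1,0],[0,0,0],1],[[-0.11,1,0],[0,0,0],1],[[-0.11,1,0],[0,0,0],1],[[-0.11,1,0],[0,0,0],1],[[-0.11,1,0],[0,0,0],1]]' && python3 -m crank '[[[-0.11,0.9,0],[0,0,0],1],[[-0.1,0.6,0],[0,0,0],1],[[0,0.28,0],[0,0,0],1],[[0,0,0],[0,0,0],1],[[0,0,0],[0,0,0],1],[[0,0,0],[0,0,0],1]]'; python3 -c "
from h import *
print(yaw());go([.4476,.1656,.0055],183.9)"
```

```text
time_s: 32.57
eef_pos: [0.4456, 0.1134, 0.1003]
tcp_rot: [0.111, -3.138, 0.001]
wrist_force: [0.8, -0.5, -0.2]
finger_gap: 0.0178
grip_force: 30.1
time_s: 33.07
eef_pos: [0.4485, 0.1647, 0.1005]
tcp_rot: [0.109, -3.139, 0.001]
wrist_force: [-0.2, 0.2, -0.6]
finger_gap: 0.0177
grip_force: 30.1
-176.03999773399633
shift [0.02 0.03 3.17] turn z 0.01
```

```bash
python3 -m crank '[[[0.02,0.03,0.6],[0,0,0],1],[[0,0,0.8],[0,0,0],1],[[0,0,0.7],[0,0,0],1],[[0,0,0.5],[0,0,0],1],[[0,0,0.3],[0,0,0],1],[[0,0,0.15],[0,0,0],1],[[0,0,0.08],[0,0,0],1],[[0,0,0],[0,0,0],1],[[0,0,0],[0,0,0],1],[[0,0,0],[0,0,0],1]]'
```

```text
time_s: 33.9
eef_pos: [0.4488, 0.1667, 0.0076]
tcp_rot: [-0.109, 3.138, 0.0]
wrist_force: [0.5, 0.4, -0.4]
finger_gap: 0.0178
grip_force: 30.1
```

```bash
python3 -m crank '[[[0,0,0.04],[0,0,0],1],[[0,0,0.03],[0,0,0],1],[[0,0,0],[0,0,0],1],[[0,0,0],[0,0,0],1]]'
```

```text
time_s: 34.23
eef_pos: [0.4486, 0.1668, 0.0054]
tcp_rot: [-0.109, 3.139, 0.0]
wrist_force: [-1.5, -1.1, 6.0]
finger_gap: 0.0177
grip_force: 30.8
```

```bash
python3 -m crank '[[[0,0,0],[0,0,0],0.4],[[0,0,0],[0,0,0],0.25],[[0,0,0],[0,0,0],0.25],[[0,0,0],[0,0,0],0.25],[[0,0,-0.3],[0,0,0],0.25],[[0,0,-0.7],[0,0,0],0.25],[[0,0,-1],[0,0,0],0.25],[[0,0,-1],[0,0,0],0.25],[[0,0,-1],[0,0,0],0.25],[[-1,1,-1],[0,0,0],0.25],[[-1,1,-0.9],[0,0,0],0.25],[[-1,1,-0.9],[0,0,0],0.25]]'; python3 -m crank '[[[-1,0,0],[0,0,0],0.25],[[-1,0,0],[0,0,0],0.25],[[-1,0,0],[0,0,0],0.25],[[0,0,0],[0,0,0],0.25],[[0,0,0],[0,0,0],0.25],[[0,0,0],[0,0,0],0.25]]'; python3 - <<'E'
from meas import *
im,cam=shot('wrist');cv2.imwrite('pics/w7.png',im)
h=objmask(im)
for n,z in (('blue',.011),('green',.015),('orange',.022)):
    for q in blobs(h[n],200): print(n,cen(q).round(),*rect(cam,q,z))
t,_=shot('top'); cv2.imwrite('pics/top1.png',cv2.resize(t[100:300,180:460],None,fx=2.5,fy=2.5))
E
```

```text
time_s: 35.23
eef_pos: [0.5172, 0.246, 0.1964]
tcp_rot: [-0.107, 3.138, 0.001]
wrist_force: [1.5, 0.1, -0.3]
finger_gap: 0.0319
grip_force: 0.0
time_s: 35.73
eef_pos: [0.6058, 0.2513, 0.1935]
tcp_rot: [0.108, -3.139, 0.001]
wrist_force: [-0.9, -0.5, 0.1]
finger_gap: 0.0322
grip_force: 0.0
blue [370. 175.] [0.6061 0.3077 0.0887 0.0118] 1.8
blue [247.  17.] [0.4549 0.1696 0.031  0.0202] 4.1
green [392.  34.] [0.4629 0.3122 0.0641 0.0423] 4.0
orange [124. 313.] [0.8002 0.0086 0.0816 0.0242] 93.9
orange [242. 207.] [0.6473 0.1658 0.0664 0.0629] 121.6
```

View pics/w7.png

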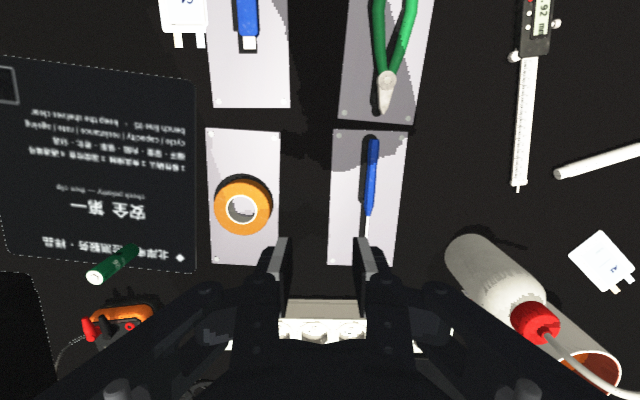

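View pics/top1.png

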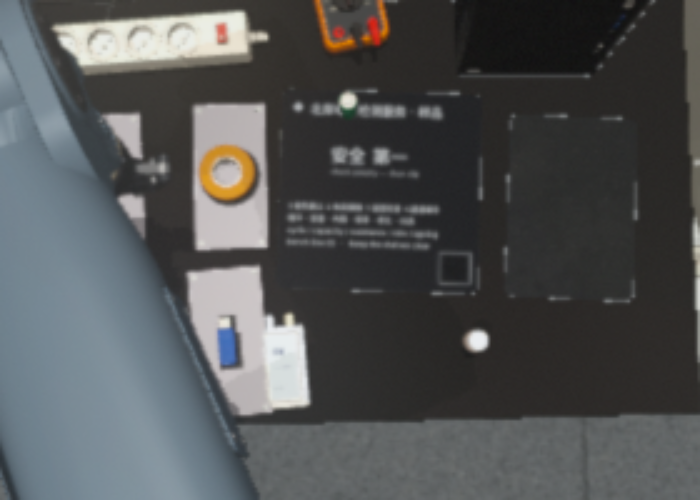

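The picture shows all four on their tiles: driver (370,175), tape (242,207), stick plug (250,40) and cutters (390,60). The top view shows the vial and cell standing. One more look at the near pair to be sure.

```bash
python3 -m crank '[[[1,0,0],[0,0,0],0.25],[[1,0,0],[0,0,0],0.25],[[1,0,0],[0,0,0],0.25],[[1,0,0],[0,0,0],0.25],[[1,0,0],[0,0,0],0.25],[[1,0,0],[0,0,0],0.25],[[0,0,0],[0,0,0],0.25],[[0,0,0],[0,0,0],0.25],[[0,0,0],[0,0,0],0.25]]'; python3 - <<'E'
from meas import *
im,cam=shot('wrist');cv2.imwrite('pics/w8.png',im)
h=objmask(im)
for n,z in (('blue',.011),('green',.015)):
    for q in blobs(h[n],200): print(n,cen(q).round(),*rect(cam,q,z))
for q in holes(im): print("hole",*rect(cam,q,.003))
E
```

```text
time_s: 36.58
eef_pos: [0.427, 0.2393, 0.1944]
tcp_rot: [-0.11, 3.138, 0.001]
wrist_force: [-0.1, -0.7, -0.7]
finger_gap: 0.0318
grip_force: 0.0
blue [258. 187.] [0.4479 0.169  0.0417 0.0202] 3.9
green [382. 188.] [0.4398 0.3106 0.1064 0.0421] 3.3
hole [ 0.5319 -0.0964  0.0354  0.0354] 86.9
hole [0.4391 0.3196 0.1138 0.0186] 172.6
hole [0.4447 0.2965 0.1251 0.0209] 1.2
hole [0.4533 0.1657 0.0626 0.0275] 4.0
hole [0.2943 0.1623 0.1167 0.0137] 94.9
```

View pics/w8.png

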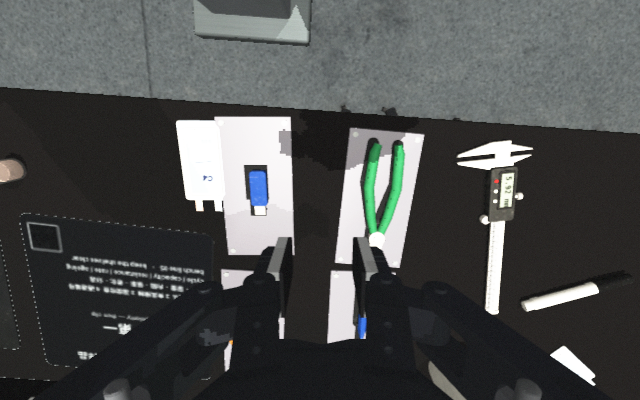

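The stick (258,187) and cutters (382,188) lie within 4 mm of their outlines and point the right way. Handing in.

```bash
python3 -c "
from plant import arm
print(arm.sign_off())"
```

```text
the job is handed in; nothing more can be done
None
```

The screwdriver, side cutters, tape and memory stick are each set down on their own outlines, within about 4 mm by my measurements and pointing the right way. The vial and cell are still standing, and I handed the job in at about 37 s; sign-off returned no verdict.

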